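# Find the worn lid hinge

## Robot

A 7-joint arm with a two-finger parallel gripper is mounted at the origin on the work surface; the furniture and walls round the work are solid. World frame = base frame: x ahead of the robot, y to its left, z up, the work surface at z = 0. Lengths are in m, angles in rad, forces in N, time in s.
With the tool pointing down it reaches from about 0.4 to 0.85 m from the base axis. Payload 4.5 kg.
Tool frame: the origin (TCP) lies midway between the tips of the shut fingers; the grasp point (between the pads) lies 19 mm behind it (r.grip_point_offset is the distance from the TCP to the grasp point, in m); x points along the fingers, y is the direction in which the jaws open and shut, and the axes are right-handed (so a half turn about x gives the same grasp; the last joint's range is limited). The gripper opens to 85 mm and grips with 20 to 120 N. Pads are 22 mm wide; open, the fingers measure 114 mm over their backs; the gripper's body (76 mm by 85 mm) begins 54 mm behind the grasp point. The pads swing forward as they close: fully open they stand 13 mm farther back than shut.
Start: joints at [1.298, 0.689, -0.195, 1.565, 0.157, 0.902, -0.215], TCP at [0.189, -0.596, 0.231] pointing down, gripper open.
Joint ranges: [-3.01, 3.01], [-0.46, 2.08], [-1.47, 1.51], [0.13, 2.56], [-1, 4.14], [0.04, 2.09], [-2.66, 2.66]. Speed limits (rad/s): [2.57, 2.57, 3.14, 3.14, 3.14, 3.14, 3.14].

## Interface

Orientations are given as a unit quaternion [w, x, y, z].
In Python, from plant import r gives the robot as it stands. The module is installed in compiled form; this text tells all that it offers.
- The arm moves only by the shell command python3 -m jog 'ROWS' [FORCE]. ROWS is JSON, a list of rows, each a list of 7 numbers: the finger opening in m, from 0 to 0.0854, then the shift along the tool's x, y, z in m, then the turn, a rotation vector about the tool's x, y, z in degrees. In form: [[gripper, dx, dy, dz, rx, ry, rz], ...]. A call has 1 to 20 rows; each row shifts and turns the pose as measured when the row begins, along the tool's axes as they then stand; what a row does not reach is not made up. A row lasts 1/12 s, in which the tool goes at most 41.7 mm and 7.16 degrees, less where a joint would pass 70% of its speed; a pose out of reach is approached as far as the arm can. A call with a gripper value outside its range is refused whole. The fingers move at their own pace and stop on an object; FORCE is the grip in N (left out, the last holds). Time passes only in rows, so rows that do not move let the fingers close. It gives the time, the measured TCP pose, the force and the opening at its end, in the units of the state.
- r.sense(): the state, without advancing time (a new reading comes with each control period).
- r.capture(name): name is "scene" or "top"; returns a dict with "pixels" (420x560x3 uint8, red, green, blue), "z_map" (420x560 float32, m along the optical axis (not along the pixel's ray), 0 where there is no reading), "camera_matrix" (3x3 intrinsics, pixels), "eye" and "attitude" of the camera in the world. Camera axes: x right, y up, looking along -z (the intrinsics and any distortion apply to the point x, -y, -z); pixel columns grow to the right and rows downward; lengths in m; the calibration is good to about 2 mm. A picture is of the moment at which its call begins.
- r.finish_job(): hands the job in, once; it reports no verdict.
Trained networks look in the newest picture that a camera, given by its name, has taken for a name from the list of things; names that differ only in an ending like _2 or _b are one class to them, and where a whole thing is asked for, a point or a joint stands for the part that bears it (a point fixed in the world has none). Each returns a list of dicts, best first, with "p" (0 to 1); they miss things now and then, are a little off and sometimes report something else, mostly with a low value. They report only what shows in the picture. A call takes as long as a camera call. They do not tell look-alikes from the thing itself.
- r.look_for(name, camera): "position" ([x, y, z] in m, in the coordinates of the camera as it stood for that picture, good to about 4 mm: the middle of the surface that is visible of it).
- r.silhouettes(name, camera): "pixels" (420x560 bool, what is visible of it).
The state is a dict: "t": time; "joint_pos": joint angles; "joint_vel": joint speeds; "joint_efforts": joint torques, N m; "eef_pos": TCP position; "tool_rot": TCP orientation; "ft_force": force on the tool from outside, world axes, zero at the start; "moment": the same for the moment, N m; "finger_gap": opening from 0.0 (shut) to 1.0 (fully open).
Only numpy, scipy, OpenCV 4.12 (cv2) and the standard library are available. Lean on these libraries where they do the work, as an engineer would, in place of code of your own. Each camera call takes 0.05 s, during which the arm holds its last target.

## Task

One of the two wooden boxes has a worn lid hinge; find out which. Test first the right-hand box, then the left-hand one: lift the lid by its bar until you feel its stop pin come up against the stop screw, without forcing it, then let go and see whether the lid stays up. Leave the lid that holds standing open, lay the small offcut block on the closed lid that does not hold, in the middle behind its bar, and leave the chisel, the eraser and the long offcut where they lie.

Things in the scene. Friction and masses are not known exactly. Their poses are not given: they have to be found in the camera images.
- box_a: one of two alike open-topped wooden boxes fixed to the table, one at the robot's right (y below 0), one at its left (varies), 130 x 150 x 70 mm (x, y, z); origin: centre of the underside; x from bar side to hinge side, y along the hinge, z up. One box (not told which) has a sound friction hinge (about 0.45 N m, 4 to 7 N at the bar), the other a worn, nearly free one: the lid falls in about 1 s
- box_b: the other box, the same in size and make; see box_a
- lid_a (a joint): angle of box_a's lid (rad): 0 closed, grows as it opens; the stop ends it somewhere between 0.55 and 0.95, as the screw is set. The lid is a 10 mm board (134 x 152 mm), 0.17 to 0.35 kg; its top is 80 mm above the table when closed
- lid_b (a joint): the same for box_b's lid
- lid_a_hinge (a point): point on the hinge axis of box_a's lid, half-way along it; 65 mm to +x of the box's centre, 75 mm above its underside; turns with the lid about the box's y (at lid angle q a point at -x, z of the closed lid moves up and towards +x)
- lid_b_hinge (a point): the same for box_b's lid
- lid_a_bar (a point): middle of the grip bar of box_a's lid: a round steel bar of 10 mm diameter along y, 80 mm free between its two posts, 40 mm above the lid's top. In the lid's frame it lies at x -120 mm, z +45 mm from the hinge axis. Frame turns with the lid. A round bar turns in the fingers as the lid opens. Let go with the fingers only about 30 mm open, since the lid's edge then leans close to them
- lid_b_bar (a point): the same for box_b's lid
- lid_a_top (a point): point on the upper face of box_a's lid on its centre line, 55 mm from the hinge, 65 mm behind the bar: the place for the block
- lid_b_top (a point): the same for box_b's lid
- stop_a: dark steel bracket fixed at the +y side of box_a, to 190 mm above the table, with a brass screw in its head (to 225 mm) whose rounded end stops a steel pin on the lid's side, 90 mm from the hinge. How far the screw is turned in varies and is not measured; the stop is rigid, load it with at most 25 N (about 17 N at the bar on top of the lifting force). Origin: hinge axis, box's middle
- stop_b: the same for box_b
- offcut_center (a point): centre of the small loose offcut block of plain wood, 30 x 45 x 30 mm (x, y, z), 25 g, lying on the table farther from the robot than the boxes, between the low wooden tool chest (70 mm high) and the bench vice; its z is up
- chisel: bystander: yellow-handled flat chisel, 221 mm long, lying between the boxes, origin under its middle; leave it where it lies
- rubber: bystander: eraser, 19 x 42 x 13 mm, lying between the boxes, origin under its middle; leave it
- thin_offcut: bystander: long wood offcut, 24 x 110 x 14 mm, at the right, origin under its middle; leave it
There are look-alikes about, which are no part of the job. What is shaped like the part that bears offcut_center but red is not meant.

How it is judged:
On the way, in this order (a step that is already met when the one before it is completed fails the run):
1. the lid of the right-hand box (y below 0) has been brought up against its stop screw (((world y of box_a below 0 m and contact force between lid_a and stop_a above 1.5 N) or (world y of box_b below 0 m and contact force between lid_b and stop_b above 1.5 N))), for 0.1 s.
2. then the lid of the left-hand box (y above 0) has been brought up against its stop screw (((world y of box_a above 0 m and contact force between lid_a and stop_a above 1.5 N) or (world y of box_b above 0 m and contact force between lid_b and stop_b above 1.5 N))), for 0.1 s.
At the end, for the whole second after the job is handed in: One lid, the sound one, stands open by itself (more than 0.5 rad); the other, the worn one, is closed (less than 0.03 rad) with the offcut block lying at rest on it, its centre within 30 mm of the place in the middle of the lid behind the bar. The robot has let go of everything (((value of joint lid_a above 0.5 rad and value of joint lid_b below 0.03 rad and horizontal distance between offcut_center and lid_b_top below 0.03 m and z of offcut_center in the frame of lid_b_top between 0.01 and 0.027 m) or (value of joint lid_b above 0.5 rad and value of joint lid_a below 0.03 rad and horizontal distance between offcut_center and lid_a_top below 0.03 m and z of offcut_center in the frame of lid_a_top between 0.01 and 0.027 m)) and linear speed of offcut_block below 0.02 m/s); the robot touches nothing.
It fails at once if the chisel, the eraser or the long offcut near the boxes is pushed away by more than 40 mm (distance of any of chisel, rubber, thin_offcut from where it was at the start of the episode above 0.04 m).
It fails at once if a lid is forced against its stop with more than 25 N (contact force between lid_a and stop_a above 25 N or contact force between lid_b and stop_b above 25 N).
It also fails if it takes over 72 s, if anything falls off the work surface, if the arm or the gripper's body presses on something with over 40 N, if the wrist force passes 120 N, or if a joint passes its speed limit or range.

## Working session

There is one attempt and no reset: what is moved stays moved. The work goes in short steps, Python scripts to look and compute and a shell command to move; the robot and the scene stay as the last step left them, time stands still between calls to the robot, and variables do not carry over. Pictures are saved under pics/ and viewed, and the job is handed in when it is done.

```bash
mkdir -p pics; cat > h.py <<'E'
import numpy as np, cv2
from scipy.spatial.transform import Rotation as R
def rot(q): 
    q=np.array(q,float)
    if q.shape==(3,3): return q
    return R.from_quat([q[1],q[2],q[3],q[0]]).as_matrix()
def world(c,u,v,z=None):
    K=c["camera_matrix"]; z=c["z_map"][int(v),int(u)] if z is None else z
    p=np.array([(u-K[0,2])/K[0,0]*z,-(v-K[1,2])/K[1,1]*z,-z])
    return np.array(c["eye"])+rot(c["attitude"])@p
def cloud(c):
    K=c["camera_matrix"]; z=c["z_map"]; v,u=np.indices(z.shape)
    p=np.stack([(u-K[0,2])/K[0,0]*z,-(v-K[1,2])/K[1,1]*z,-z],-1)
    return p@rot(c["attitude"]).T+np.array(c["eye"])
def c2w(c,p): return np.array(c["eye"])+rot(c["attitude"])@np.array(p)
def save(c,n,crop=None,f=1):
    im=c["pixels"][:,:,::-1]
    if crop: x0,y0,x1,y1=crop; im=im[y0:y1,x0:x1]
    if f!=1: im=cv2.resize(im,None,fx=f,fy=f,interpolation=cv2.INTER_CUBIC)
    cv2.imwrite("pics/"+n,im)
E
python3 - <<'E'
from h import *
from plant import r
import pickle
s=r.sense(); print(s)
for n in("scene","top"):
    c=r.capture(n); save(c,n+"0.png"); pickle.dump(c,open(n+"0.pkl","wb"))
    print(n,c["eye"],c["attitude"],c["camera_matrix"])
    for k in("box_a","lid_a","lid_a_bar","stop_a","offcut_center","chisel","rubber","thin_offcut"):
        for d in r.look_for(k,n)[:4]: print(k,round(d["p"],2),c2w(c,d["position"]).round(3))
E
```

```text
{'t': 0.0, 'joint_pos': array([ 1.29781475,  0.68998739, -0.19450934,  1.56637346,  0.15729158,
        0.90251221, -0.21509075]), 'joint_vel': array([ 0.00241614,  0.00083923,  0.00105041, -0.00131551, -0.00067633,
        0.00049312,  0.000931  ]), 'joint_efforts': array([ 4.17817137e-04, -5.39608419e+01, -1.26646601e+00, -1.58547002e+01,
        9.04008426e-03,  9.35838791e-03,  8.95430077e-06]), 'eef_pos': array([ 0.188492  , -0.59519678,  0.23047398]), 'tool_rot': array([-0.10741861, -0.69864979, -0.10872077,  0.69894886]), 'ft_force': array([-0.33758711,  0.34081886, -0.27905311]), 'moment': array([ 0.03458212, -0.02337829, -0.00044643]), 'finger_gap': 0.9967262510702024}
scene [0.04231334 0.39568949 0.90620716] [-0.36500866 -0.13452727  0.31580477  0.86541229] [[459.22600973   0.         277.11609841]
 [  0.         459.22600973 197.35294549]
 [  0.           0.           1.        ]]
box_a 0.78 [ 0.434 -0.15   0.084]
box_a 0.64 [0.472 0.218 0.089]
lid_a 0.67 [0.468 0.202 0.081]
lid_a 0.59 [ 0.436 -0.175  0.079]
lid_a_bar 0.6 [ 0.432 -0.176  0.085]
stop_a 0.66 [0.496 0.292 0.1
[... 383 characters left out ...]
0709209] [[438.52290647   0.         275.05276766]
 [  0.         438.52290647 208.47295716]
 [  0.           0.           1.        ]]
box_a 0.89 [0.49  0.205 0.081]
box_a 0.79 [ 0.451 -0.174  0.079]
lid_a 0.93 [ 0.444 -0.185  0.08 ]
lid_a 0.62 [0.473 0.195 0.078]
lid_a_bar 0.67 [ 0.447 -0.174  0.075]
lid_a_bar 0.65 [ 0.442 -0.185  0.078]
stop_a 0.61 [0.505 0.279 0.175]
stop_a 0.42 [ 0.492 -0.103  0.186]
offcut_center 0.55 [0.71  0.202 0.025]
offcut_center 0.45 [0.645 0.142 0.029]
chisel 0.89 [0.41  0.018 0.02 ]
chisel 0.49 [ 0.534 -0.373  0.009]
rubber 0.42 [ 0.523 -0.021  0.012]
rubber 0.36 [0.645 0.141 0.03 ]
thin_offcut 0.82 [ 0.533 -0.374  0.014]
thin_offcut 0.66 [ 0.439 -0.182  0.079]
```

View pics/scene0.png

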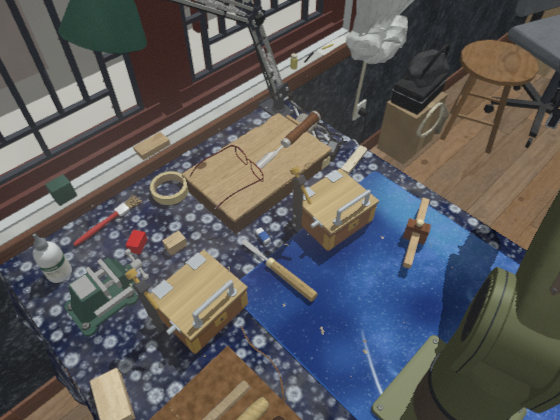

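View pics/top0.png

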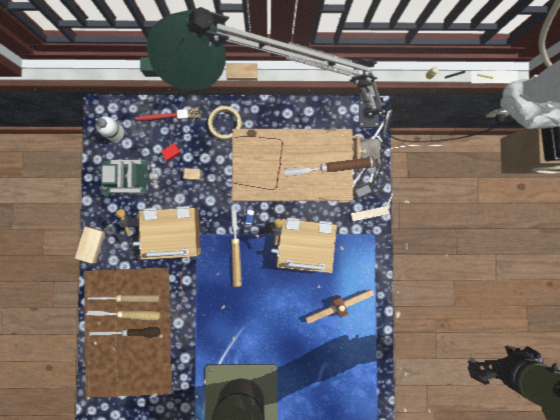

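The top view shows the left box near (168,235), the right box near (305,246) and the plain offcut at (192,173). The red look-alike is at (170,152) and does not fit. The chisel is at (237,250), the eraser at (250,216) and the long offcut at (370,213). Next I measure the boxes, bars and block.

```bash
python3 - <<'E'
from h import *
import pickle
c=pickle.load(open("top0.pkl","rb")); s=pickle.load(open("scene0.pkl","rb"))
save(c,"crop0.png",(70,130,400,290),2.4)
for nm,cc in(("top",c),("scene",s)):
    P=cloud(cc); ok=cc["z_map"]>0
    for n,b in(("R",(0.35,0.56,-0.29,-0.085)),("L",(0.37,0.6,0.1,0.30))):
        reg=ok&(P[...,0]>b[0])&(P[...,0]<b[1])&(P[...,1]>b[2])&(P[...,1]<b[3])
        m=reg&(abs(P[...,2]-0.08)<0.006)
        m=cv2.morphologyEx(m.astype(np.uint8),cv2.MORPH_OPEN,np.ones((5,5)))>0
        q=P[m]; rc=cv2.minAreaRect((q[:,:2]*1000).astype(np.float32))
        print(nm,n,"lid",rc,"z",np.median(q[:,2]).round(4))
        m=reg&(abs(P[...,2]-0.123)<0.012); q=P[m]; q=q[(q[:,0]<rc[0][0]/1000-0.02)]
        if len(q)>5: 
            rr=cv2.minAreaRect((q[:,:2]*1000).astype(np.float32)); print("  bar",len(q),rr,q[:,2].max().round(3),np.median(q,axis=0).round(3), np.percentile(q[:,1],[2,98]))
    for n,b in(("wood",(0.6,0.69,0.1,0.18)),("red",(0.68,0.74,0.17,0.24))):
        m=ok&(P[...,0]>b[0])&(P[...,0]<b[1])&(P[...,1]>b[2])&(P[...,1]<b[3])&(P[...,2]>0.022)
        q=P[m]; print(nm,n,cv2.minAreaRect((q[:,:2]*1000).astype(np.float32)),q[:,2].max().round(3),len(q),cc["pixels"][m].mean(0))
    # table height
    m=ok&(P[...,0]>0.25)&(P[...,0]<0.35)&(abs(P[...,1]+.1)<.1); print("table",np.median(P[m][:,2]))
E
```

```text
top R lid ((447.1728210449219, -183.50286865234375), (151.36000061035156, 137.6019744873047), 84.6248550415039) z 0.0794
  bar 142 ((390.7266540527344, -178.48269653320312), (98.78691864013672, 9.881032943725586), 84.05136108398438) 0.129 [ 0.391 -0.177  0.123] [-0.22469971 -0.13149472]
top L lid ((484.97503662109375, 198.4064483642578), (132.38877868652344, 153.1173553466797), 1.6833146810531616) z 0.0793
  bar 144 ((424.8558654785156, 195.44049072265625), (9.879586219787598, 99.58625030517578), 3.0570595264434814) 0.129 [0.426 0.195 0.123] [0.14727615 0.2413419 ]
top wood ((648.890869140625, 142.18600463867188), (45.54581832885742, 30.18595314025879), 85.45480346679688) 0.036 170 [211.47058824 188.17647059 152.83529412]
top red ((713.7406616210938, 205.0042724609375), (31.800039291381836, 44.55218505859375), 31.494401931762695) 0.035 171 [209.74853801  63.38596491  63.28654971]
table 0.0009509880006604021
scene R lid ((445.07440185546875, -179.53091430664062), (162.9581298828125, 138.6526641845703), 84.0987548828125) z 0.0815
  bar 189 ((390.03851318359375, -177.4235076904297), (97.74605560302734, 10.468621253967285), 83.68470764160156) 0.129 [ 0.39  -0.174  0.125] [-0.22468515 -0.12948016]
scene L lid ((480.2885437011719, 200.75863647460938), (141.1926727294922, 159.65850830078125), 3.167236328125) z 0.0811
  bar 296 ((424.68402099609375, 195.09494018554688), (10.832426071166992, 98.90574645996094), 3.5162477493286133) 0.129 [0.423 0.198 0.124] [0.14826053 0.24315064]
scene wood ((648.1845092773438, 142.3419647216797), (45.34819793701172, 32.45149230957031), 84.75447845458984) 0.036 256 [169.921875   153.953125   126.12890625]
scene red ((712.8336791992188, 205.1234130859375), (32.7716178894043, 47.65013885498047), 32.46455764770508) 0.036 252 [172.43253968  58.68650794  57.49603175]
table 0.0028749260083386075
```

View pics/crop0.png

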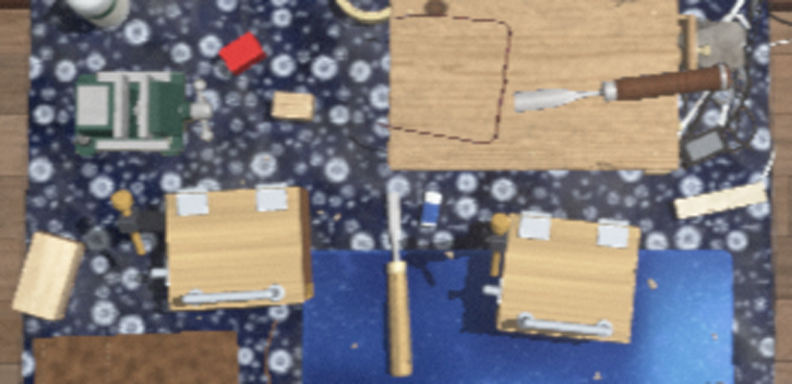

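Enlarged, the plain wood block is at crop (293,105) and the red one is at (242,53), so the plain one is the block meant. Next I work out the rows to reach the right bar.

```bash
cat >> h.py <<'E'
from scipy.linalg import expm,logm
def T_of(s):
    T=np.eye(4); T[:3,:3]=rot(s["tool_rot"]); T[:3,3]=s["eef_pos"]; return T
def target(pos,yaw,flip=1,tilt=0):
    # tool x down (tilted by tilt about box y), jaw y = flip*box x
    T=np.eye(4); bx=np.array([np.cos(yaw),np.sin(yaw),0]); x=np.array([0,0,-1.]); y=flip*bx
    Rm=np.stack([x,y,np.cross(x,y)],1); by=np.array([-np.sin(yaw),np.cos(yaw),0])
    T[:3,:3]=R.from_rotvec(by*tilt).as_matrix()@Rm; T[:3,3]=pos; return T
def rows(T0,T1,n):
    X=np.real(logm(np.linalg.inv(T0)@T1)); S=expm(X/n)
    rv=np.degrees(R.from_matrix(S[:3,:3]).as_rotvec())
    print("n",n,"row",(S[:3,3]).round(4),rv.round(2))
    T=T0.copy(); path=[]
    for i in range(n): T=T@S; path.append(T[:3,3].round(3).tolist())
    return path
E
python3 - <<'E'
from h import *
from plant import r
s=r.sense(); T=T_of(s); print(T.round(3))
for f in(1,-1):
    G=target([0.391,-0.178,0.20],np.radians(-5.7),f)
    print(f,rows(T,G,20)[::4], np.degrees(R.from_matrix(T[:3,:3].T@G[:3,:3]).as_rotvec()))
E
```

```text
[[ 0.     0.302 -0.953  0.189]
 [-0.    -0.953 -0.302 -0.596]
 [-1.     0.    -0.     0.231]
 [ 0.     0.     0.     1.   ]]
n 20 row [ 0.0016 -0.0063 -0.0237] [-3.34  0.   -0.  ]
1 [[0.21, -0.583, 0.23], [0.284, -0.519, 0.224], [0.341, -0.439, 0.217], [0.379, -0.348, 0.211], [0.394, -0.252, 0.205]] [-6.67234866e+01  1.23417044e-03 -8.73777252e-03]
n 20 row [ 0.0016 -0.027   0.005 ] [ 5.66 -0.   -0.  ]
-1 [[0.176, -0.572, 0.23], [0.15, -0.466, 0.224], [0.167, -0.358, 0.217], [0.224, -0.265, 0.211], [0.312, -0.201, 0.205]] [ 1.13276513e+02 -9.76709691e-03 -1.37955781e-03]
```

```bash
python3 -m jog '[[0.05,0.0016,-0.0063,-0.0237,-3.34,0,0],[0.05,0.0016,-0.0063,-0.0237,-3.34,0,0],[0.05,0.0016,-0.0063,-0.0237,-3.34,0,0],[0.05,0.0016,-0.0063,-0.0237,-3.34,0,0],[0.05,0.0016,-0.0063,-0.0237,-3.34,0,0],[0.05,0.0016,-0.0063,-0.0237,-3.34,0,0],[0.05,0.0016,-0.0063,-0.0237,-3.34,0,0],[0.05,0.0016,-0.0063,-0.0237,-3.34,0,0],[0.05,0.0016,-0.0063,-0.0237,-3.34,0,0],[0.05,0.0016,-0.0063,-0.0237,-3.34,0,0],[0.05,0.0016,-0.0063,-0.0237,-3.34,0,0],[0.05,0.0016,-0.0063,-0.0237,-3.34,0,0],[0.05,0.0016,-0.0063,-0.0237,-3.34,0,0],[0.05,0.0016,-0.0063,-0.0237,-3.34,0,0],[0.05,0.0016,-0.0063,-0.0237,-3.34,0,0],[0.05,0.0016,-0.0063,-0.0237,-3.34,0,0],[0.05,0.0016,-0.0063,-0.0237,-3.34,0,0]]' 20
python3 - <<'E'
from h import *
from plant import r
s=r.sense(); T=T_of(s); print(T.round(3), s["finger_gap"])
G=target([0.391,-0.178,0.19],np.radians(-5.7),1)
for n in(6,10): print(rows(T,G,n)[::2])
E
```

```text
t: 2.32
eef_pos: [0.3965, -0.2451, 0.2018]
tool_rot: [-0.441, -0.555, -0.432, 0.557]
ft_force: [0.3, -0.4, 0.5]
finger_gap: 0.585
[[ 0.007  0.971 -0.237  0.397]
 [-0.012 -0.237 -0.971 -0.245]
 [-1.     0.009  0.01   0.202]
 [ 0.     0.     0.     1.   ]] 0.584908833564876
n 6 row [ 0.0019 -0.0029 -0.0109] [-1.34  0.1  -0.08]
[[0.396, -0.234, 0.2], [0.395, -0.211, 0.196], [0.393, -0.189, 0.192]]
n 10 row [ 0.0011 -0.0017 -0.0065] [-0.8   0.06 -0.05]
[[0.396, -0.238, 0.201], [0.396, -0.225, 0.198], [0.395, -0.211, 0.196], [0.394, -0.198, 0.193], [0.392, -0.185, 0.191]]
```

```bash
python3 -m jog '[[0.05,0.0019,-0.0029,-0.0109,-1.34,0.1,-0.08],[0.05,0.0019,-0.0029,-0.0109,-1.34,0.1,-0.08],[0.05,0.0019,-0.0029,-0.0109,-1.34,0.1,-0.08],[0.05,0.0019,-0.0029,-0.0109,-1.34,0.1,-0.08],[0.05,0.0019,-0.0029,-0.0109,-1.34,0.1,-0.08],[0.05,0.0019,-0.0029,-0.0109,-1.34,0.1,-0.08],[0.05,0,0,0,0,0,0]]'
python3 - <<'E'
from h import *
from plant import r
s=r.sense(); T=T_of(s); print(T.round(3), s["finger_gap"],s["ft_force"])
G=target([0.391,-0.178,0.101],np.radians(-5.7),1)
print(rows(T,G,6))
c=r.capture("top"); save(c,"a.png",(240,170,400,300),4)
E
```

```text
t: 2.9
eef_pos: [0.391, -0.1709, 0.1893]
tool_rot: [0.478, 0.521, 0.478, -0.521]
ft_force: [0.6, 0.3, -1.1]
finger_gap: 0.579
[[ 0.001  0.996 -0.085  0.391]
 [ 0.001 -0.085 -0.996 -0.171]
 [-1.     0.001 -0.001  0.189]
 [ 0.     0.     0.     1.   ]] 0.5791865055918234 [ 0.58094447  0.28379539 -1.05638878]
n 6 row [0.0147 0.0001 0.0012] [ 0.14 -0.01 -0.01]
[[0.391, -0.172, 0.175], [0.391, -0.173, 0.16], [0.391, -0.174, 0.145], [0.391, -0.176, 0.13], [0.391, -0.177, 0.116], [0.391, -0.178, 0.101]]
```

View pics/a.png

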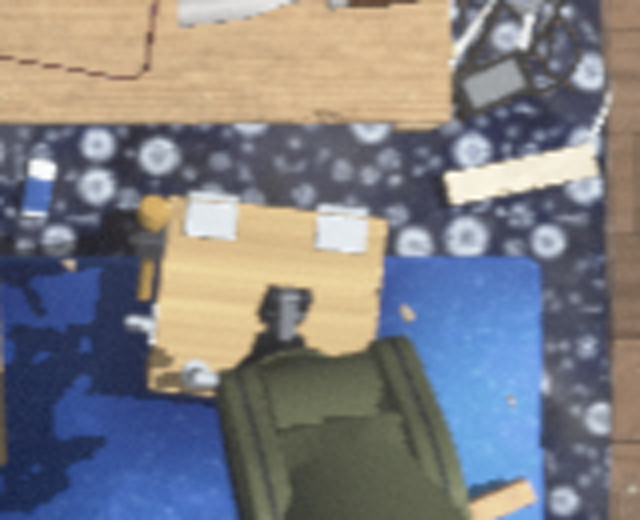

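The gripper stands over the right bar, with a finger visible at crop (285,305). I descend and grip with 30 N.

```bash
python3 -m jog '[[0.05,0.0147,0.0001,0.0012,0.14,0,0],[0.05,0.0147,0.0001,0.0012,0.14,0,0],[0.05,0.0147,0.0001,0.0012,0.14,0,0],[0.05,0.0147,0.0001,0.0012,0.14,0,0],[0.05,0.0147,0.0001,0.0012,0.14,0,0],[0.05,0.013,0.0001,0.0012,0.14,0,0],[0,0,0,0,0,0,0],[0,0,0,0,0,0,0],[0,0,0,0,0,0,0],[0,0,0,0,0,0,0],[0,0,0,0,0,0,0]]' 30
cat > arc.py <<'E'
from h import *
from plant import r
import sys
def arc(yaw,bar0):
    s=r.sense(); T=T_of(s); print("tool",T[:3,:3].round(2).tolist(),"F",s["ft_force"].round(1),"gap",round(s["finger_gap"]*85.4,1),"t",s["t"])
    bx=np.array([np.cos(yaw),np.sin(yaw),0]); h=np.array(bar0)+0.12*bx-[0,0,0.045]
    g=T[:3,3]-0.019*T[:3,0]; d=g-h; X=d@bx; Z=d[2]; th=np.arctan2(Z,-X)
    print("grip",g.round(4),"rad",np.hypot(X,Z).round(4),"q",(th-np.arctan2(.045,.12)).round(4),"lat",(d@[-bx[1],bx[0],0]).round(4))
    prev=T[:3,3]
    for q in np.array(eval(sys.argv[1])):
        a=q+np.arctan2(.045,.12); p=h+0.12816*(-np.cos(a)*bx+np.sin(a)*np.array([0,0,1]))+0.019*T[:3,0]
        print("q",round(q,3),"tool shift mm",(1000*T[:3,:3].T@(p-prev)).round(1)); prev=p
E
cat > arcR.py <<'E'
from arc import *
arc(np.radians(-5.7),[0.391,-0.178,0.12])
E
python3 arcR.py 'np.arange(0.05,0.75,0.05)'
```

```text
t: 3.87
eef_pos: [0.3896, -0.1864, 0.1009]
tool_rot: [-0.472, -0.525, -0.469, 0.53]
ft_force: [1.8, -0.3, -5.8]
finger_gap: 0.104
tool [[-0.0, 0.99, -0.11], [-0.01, -0.11, -0.99], [-1.0, -0.0, 0.01]] F [ 1.8 -0.3 -5.8] gap 8.9 t 3.8667
grip [ 0.3897 -0.1862  0.1199] rad 0.1286 q -0.0021 lat -0.0083
q 0.05 tool shift mm [-6.1  2.8 -8.3]
q 0.1 tool shift mm [-5.8  2.7  0. ]
q 0.15 tool shift mm [-5.7  3.   0. ]
q 0.2 tool shift mm [-5.5  3.3 -0. ]
q 0.25 tool shift mm [-5.3  3.5 -0. ]
q 0.3 tool shift mm [-5.2  3.8 -0. ]
q 0.35 tool shift mm [-5.  4. -0.]
q 0.4 tool shift mm [-4.8  4.3 -0. ]
q 0.45 tool shift mm [-4.5  4.5 -0. ]
q 0.5 tool shift mm [-4.3  4.7 -0. ]
q 0.55 tool shift mm [-4.1  4.9 -0. ]
q 0.6 tool shift mm [-3.8  5.1 -0. ]
q 0.65 tool shift mm [-3.6  5.3 -0. ]
q 0.7 tool shift mm [-3.3  5.5 -0.1]
```

```bash
python3 -m jog '[[0,-0.006,0.0027,0,0,0,0],[0,-0.0058,0.0028,0,0,0,0],[0,-0.0057,0.003,0,0,0,0],[0,-0.0055,0.0033,0,0,0,0]]' 
python3 arcR.py 'np.arange(0.25,0.5,0.05)'
```

```text
t: 4.2
eef_pos: [0.4012, -0.1876, 0.125]
tool_rot: [-0.472, -0.525, -0.47, 0.53]
ft_force: [1.2, -0.1, -8.7]
finger_gap: 0.102
tool [[-0.0, 0.99, -0.11], [-0.01, -0.11, -0.99], [-1.0, -0.0, 0.01]] F [ 1.2 -0.1 -8.7] gap 8.7 t 4.2
grip [ 0.4012 -0.1874  0.144 ] rad 0.1289 q 0.2059 lat -0.0084
q 0.25 tool shift mm [-4.4  3.6 -8.4]
q 0.3 tool shift mm [-5.2  3.8 -0. ]
q 0.35 tool shift mm [-5.  4. -0.]
q 0.4 tool shift mm [-4.8  4.3 -0. ]
q 0.45 tool shift mm [-4.5  4.5 -0. ]
```

```bash
python3 -m jog '[[0,-0.0053,0.0036,0,0,0,0],[0,-0.0052,0.0038,0,0,0,0],[0,-0.005,0.004,0,0,0,0],[0,-0.0048,0.0043,0,0,0,0]]' 
python3 arcR.py 'np.arange(0.42,0.6,0.02)'
```

```text
t: 4.53
eef_pos: [0.4179, -0.1893, 0.1472]
tool_rot: [-0.472, -0.526, -0.47, 0.529]
ft_force: [1.1, 0.6, -9.5]
finger_gap: 0.1
tool [[-0.0, 0.99, -0.11], [-0.0, -0.11, -0.99], [-1.0, -0.0, 0.0]] F [ 1.1  0.6 -9.5] gap 8.6 t 4.5333
grip [ 0.4179 -0.1892  0.1662] rad 0.1296 q 0.4218 lat -0.0085
q 0.42 tool shift mm [ 1.1  0.8 -8.5]
q 0.44 tool shift mm [-1.8  1.8 -0. ]
q 0.46 tool shift mm [-1.8  1.9 -0. ]
q 0.48 tool shift mm [-1.7  1.9 -0. ]
q 0.5 tool shift mm [-1.7  1.9 -0. ]
q 0.52 tool shift mm [-1.7  2.  -0. ]
q 0.54 tool shift mm [-1.6  2.  -0. ]
q 0.56 tool shift mm [-1.6  2.  -0. ]
q 0.58 tool shift mm [-1.5  2.1 -0. ]
```

```bash
python3 -m jog '[[0,-0.0018,0.0019,0,0,0,0],[0,-0.0018,0.0019,0,0,0,0],[0,-0.0017,0.0019,0,0,0,0],[0,-0.0017,0.0019,0,0,0,0]]' 
python3 arcR.py '[]'
python3 -m jog '[[0,-0.0017,0.0020,0,0,0,0],[0,-0.0016,0.0020,0,0,0,0]]' 
python3 arcR.py 'np.arange(.52,.8,.02)'
```

```text
t: 4.87
eef_pos: [0.4258, -0.1901, 0.155]
tool_rot: [-0.472, -0.526, -0.47, 0.529]
ft_force: [1.7, 0.3, -9.0]
finger_gap: 0.1
tool [[-0.0, 0.99, -0.11], [-0.0, -0.11, -0.99], [-1.0, -0.0, 0.0]] F [ 1.7  0.3 -9. ] gap 8.6 t 4.8667
grip [ 0.4258 -0.1901  0.174 ] rad 0.1299 q 0.5073 lat -0.0085
t: 5.03
eef_pos: [0.4293, -0.1905, 0.1581]
tool_rot: [-0.471, -0.526, -0.471, 0.529]
ft_force: [0.4, -0.4, -8.8]
finger_gap: 0.104
tool [[-0.0, 0.99, -0.11], [-0.0, -0.11, -0.99], [-1.0, -0.0, 0.0]] F [ 0.4 -0.4 -8.8] gap 8.9 t 5.0333
grip [ 0.4293 -0.1904  0.1771] rad 0.1301 q 0.5437 lat -0.0085
q 0.52 tool shift mm [ 3.4 -1.3 -8.5]
q 0.54 tool shift mm [-1.6  2.  -0. ]
q 0.56 tool shift mm [-1.6  2.  -0. ]
q 0.58 tool shift mm [-1.5  2.  -0. ]
q 0.6 tool shift mm [-1.5  2.1 -0. ]
q 0.62 tool shift mm [-1.5  2.1 -0. ]
q 0.64 tool shift mm [-1.4  2.1 -0. ]
q 0.66 tool shift mm [-1.4  2.2 -0. ]
q 0.68 tool shift mm [-1.3  2.2 -0. ]
q 0.7 tool shift mm [-1.3  2.2 -0. ]
q 0.72 tool shift mm [-1.2  2.2 -0. ]
q 0.74 tool shift mm [-1.2  2.3 -0. ]
q 0.76 tool shift mm [-1.1  2.3 -0. ]
q 0.78 tool shift mm [-1.1  2.3 -0. ]
q 0.8 tool shift mm [-1.1  2.3 -0. ]
```

```bash
cat > guard.py <<'E'
# stop chain when the force against the lifting has risen beyond argv[1]; argv[2] = box yaw deg, argv[3]=lid angle estimate
import sys
from h import *
from plant import r
s=r.sense(); y=np.radians(float(sys.argv[2])); a=float(sys.argv[3])+0.3588
t=np.array([np.sin(a)*np.cos(y),np.sin(a)*np.sin(y),np.cos(a)])
f=-(s["ft_force"]@t); print("  tangential resist",f.round(1),s["ft_force"].round(1)); sys.exit(f>float(sys.argv[1]))
E
J="python3 -m jog"; G="python3 guard.py 11 -5.7"
$G 0.54 && python3 -m jog '[[0,-0.0015,0.0020,0,0,0,0]]' && $G 0.56 && python3 -m jog '[[0,-0.0015,0.0020,0,0,0,0]]' && $G 0.58 && python3 -m jog '[[0,-0.0015,0.0021,0,0,0,0]]' && $G 0.6 && python3 -m jog '[[0,-0.0014,0.0021,0,0,0,0]]' && $G 0.62 && python3 -m jog '[[0,-0.0014,0.0021,0,0,0,0]]' && $G 0.64
python3 arcR.py '[]'
```

```text
tangential resist 5.1 [ 0.4 -0.4 -8.8]
tool [[-0.0, 0.99, -0.11], [-0.0, -0.11, -0.99], [-1.0, -0.0, 0.0]] F [ 0.4 -0.4 -8.8] gap 8.9 t 5.0333
grip [ 0.4293 -0.1904  0.1771] rad 0.1301 q 0.5437 lat -0.0085False
```

```bash
sed -i 's/sys.exit(f>float(sys.argv\[1\]))/sys.exit(int(f>float(sys.argv[1])))/' guard.py
G="python3 guard.py 10 -5.7"
python3 -m jog '[[0,-0.0015,0.0020,0,0,0,0]]' && $G 0.56 && python3 -m jog '[[0,-0.0015,0.0020,0,0,0,0]]' && $G 0.58 && python3 -m jog '[[0,-0.0015,0.0021,0,0,0,0]]' && $G 0.6 && python3 -m jog '[[0,-0.0014,0.0021,0,0,0,0]]' && $G 0.62 && python3 -m jog '[[0,-0.0014,0.0021,0,0,0,0]]' && $G 0.64
python3 arcR.py '[]'
```

```text
t: 5.12
eef_pos: [0.431, -0.1907, 0.1595]
tool_rot: [-0.471, -0.526, -0.471, 0.53]
ft_force: [0.4, -0.3, -9.4]
finger_gap: 0.101
  tangential resist 5.4 [ 0.4 -0.3 -9.4]
t: 5.2
eef_pos: [0.4328, -0.1908, 0.161]
tool_rot: [-0.47, -0.525, -0.471, 0.53]
ft_force: [0.3, 1.0, -8.7]
finger_gap: 0.1
  tangential resist 5.0 [ 0.3  1.  -8.7]
t: 5.28
eef_pos: [0.4347, -0.1911, 0.1624]
tool_rot: [-0.47, -0.525, -0.471, 0.53]
ft_force: [0.1, 1.5, -11.0]
finger_gap: 0.1
  tangential resist 6.4 [  0.1   1.5 -11. ]
t: 5.37
eef_pos: [0.4362, -0.1912, 0.1637]
tool_rot: [-0.47, -0.525, -0.472, 0.53]
ft_force: [-1.6, 0.9, -16.6]
finger_gap: 0.104
  tangential resist 10.7 [ -1.6   0.9 -16.6]
tool [[-0.01, 0.99, -0.11], [-0.0, -0.11, -0.99], [-1.0, -0.01, 0.0]] F [ -1.6   0.9 -16.6] gap 8.9 t 5.3667
grip [ 0.4364 -0.1911  0.1827] rad 0.1304 q 0.6131 lat -0.0086
```

The resistance jumped by about 5 N, so the stop is felt. I hold it there briefly.

```bash
G="python3 guard.py 16 -5.7"
python3 -m jog '[[0,-0.0006,0.0009,0,0,0,0]]'; $G 0.61 && python3 -m jog '[[0,-0.0006,0.0009,0,0,0,0]]'; $G 0.61 && python3 -m jog '[[0,-0.0006,0.0009,0,0,0,0]]'; $G 0.61; python3 arcR.py '[]'
```

```text
t: 5.45
eef_pos: [0.4363, -0.1912, 0.1639]
tool_rot: [-0.469, -0.524, -0.472, 0.531]
ft_force: [-1.7, 0.7, -17.9]
finger_gap: 0.102
  tangential resist 11.6 [ -1.7   0.7 -17.9]
t: 5.53
eef_pos: [0.4363, -0.1912, 0.1639]
tool_rot: [-0.468, -0.524, -0.473, 0.531]
ft_force: [-0.9, 0.5, -16.8]
finger_gap: 0.11
  tangential resist 10.3 [ -0.9   0.5 -16.8]
t: 5.62
eef_pos: [0.4363, -0.1912, 0.1639]
tool_rot: [-0.468, -0.524, -0.474, 0.532]
ft_force: [0.5, 0.6, -16.2]
finger_gap: 0.101
  tangential resist 8.8 [  0.5   0.6 -16.2]
tool [[-0.01, 0.99, -0.11], [-0.0, -0.11, -0.99], [-1.0, -0.01, 0.0]] F [  0.5   0.6 -16.2] gap 8.6 t 5.6167
grip [ 0.4366 -0.1912  0.1829] rad 0.1305 q 0.6149 lat -0.0086
```

The pose no longer advances and the force stays up, so the stop is confirmed at q of about 0.61. Now I let go with the fingers 30 mm open.

```bash
python3 -m jog '[[0.03,0,0,0,0,0,0],[0.03,0,0,0,0,0,0],[0.03,0,0,0,0,0,0],[0.03,0,0,0,0,0,0]]'; python3 -m jog '[[0.03,-0.015,0,0,0,0,0],[0.03,-0.02,0,0,0,0,0],[0.03,-0.02,0,0,0,0,0],[0.03,-0.02,0,0,0,0,0],[0.03,-0.015,0,0,0,0,0],[0.03,0,0,0,0,0,0]]'
python3 - <<'E'
from h import *
from plant import r
c=r.capture("scene"); save(c,"b.png",(100,100,460,370),2.2)
E
```

```text
t: 5.95
eef_pos: [0.4426, -0.1928, 0.1678]
tool_rot: [-0.472, -0.526, -0.469, 0.529]
ft_force: [0.7, 0.5, -0.1]
finger_gap: 0.352
t: 6.45
eef_pos: [0.4472, -0.1928, 0.2661]
tool_rot: [0.476, 0.529, 0.465, -0.527]
ft_force: [-0.0, -0.3, -0.1]
finger_gap: 0.352
```

View pics/b.png

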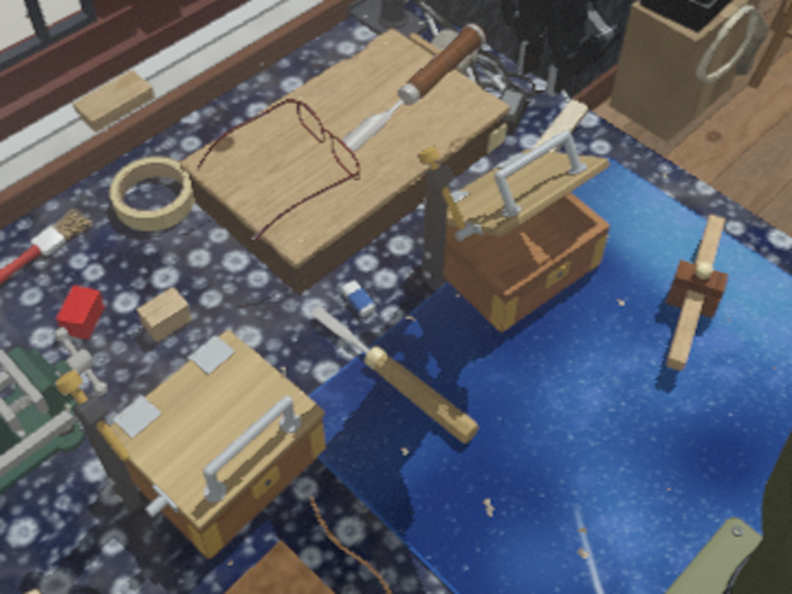

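The right lid stands open at crop (530,190), but the gripper should be visible above it and isn't. I check with another picture and measure the lid again.

```bash
python3 - <<'E'
from h import *
from plant import r
s=r.sense(); print(s["eef_pos"],s["t"],s["joint_pos"].round(2))
c=r.capture("scene"); save(c,"b2.png")
p=rot(c["attitude"]).T@(s["eef_pos"]-c["eye"]); K=c["camera_matrix"]; print("TCP px",K[0,0]*p[0]/-p[2]+K[0,2],-K[1,1]*p[1]/-p[2]+K[1,2])
c=r.capture("top"); save(c,"b3.png")
E
```

```text
[ 0.4466985  -0.19273736  0.26502065] 6.5 [ 0.65  0.49 -0.52  1.93  0.34  0.8  -0.17]
TCP px 346.0137310870843 137.8661670374796
```

View pics/b2.png

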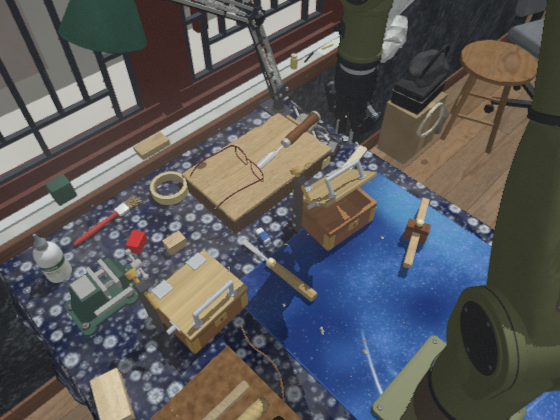

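View pics/b3.png

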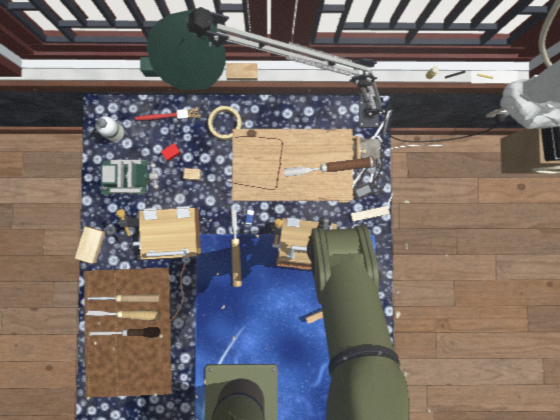

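The gripper is high in the frame at about (350,130), so it had only been cropped out, and the right lid stands about 0.8 s after release. Before going to the left bar I measure the lid angle now, to compare later.

```bash
cat > ang.py <<'E'
from h import *
from plant import r
def bar(c,ctr,yaw):
    P=cloud(c); d=P-np.array(ctr); bx=np.array([np.cos(yaw),np.sin(yaw),0]); by=np.array([-bx[1],bx[0],0])
    X=d@bx; Y=d@by; Z=P[...,2]-0.075
    rad=np.hypot(X,Z); m=(c["z_map"]>0)&(abs(Y)<0.03)&(rad>0.118)&(rad<0.142)&(X<-0.01)&(Z>0.02)
    th=np.arctan2(Z[m],-X[m])-0.3588
    # lid upper face: plane-fit of points behind bar
    m2=(c["z_map"]>0)&(abs(Y)<0.05)&(rad<0.10)&(rad>0.02)&(Z>-0.005)&(X<0)
    q=np.median(np.arctan2(Z[m2],-X[m2])-np.arcsin(np.clip(0.005/rad[m2],-1,1))) if m2.sum()>20 else None
    return (np.median(th).round(3) if m.sum() else None, int(m.sum()), q if q is None else q.round(3), int(m2.sum()))
RH=([0.510,-0.190,0],np.radians(-5.7)); LH=([0.545,0.2016,0],np.radians(3.0))
E
python3 - <<'E'
from ang import *
c=r.capture("scene"); print(r.sense()["t"],"R",bar(c,*RH),"L",bar(c,*LH))
s=r.sense(); T=T_of(s)
G=target([0.425,0.195,0.28],np.radians(3),1); 
for n in (14,16): print(rows(T,G,n)[::3])
E
```

```text
6.65 R (np.float64(0.301), 279, np.float64(0.63), 422) L (np.float64(0.03), 168, np.float64(0.018), 1709)
n 14 row [-0.0014 -0.0024 -0.0276] [-0.68  0.03 -0.01]
[[0.445, -0.165, 0.263], [0.445, -0.081, 0.267], [0.443, 0.002, 0.271], [0.437, 0.085, 0.275], [0.429, 0.167, 0.279]]
n 16 row [-0.0012 -0.0021 -0.0242] [-0.6   0.02 -0.01]
[[0.445, -0.168, 0.263], [0.445, -0.095, 0.266], [0.444, -0.023, 0.27], [0.44, 0.05, 0.273], [0.434, 0.123, 0.276], [0.425, 0.195, 0.28]]
```

```bash
python3 -m jog '[[0.05,-0.02,-0.0024,-0.015,-0.68,0,0],[0.05,-0.0005,-0.0024,-0.0276,-0.68,0,0],[0.05,-0.0005,-0.0024,-0.0276,-0.68,0,0],[0.05,-0.0005,-0.0024,-0.0276,-0.68,0,0],[0.05,-0.0005,-0.0024,-0.0276,-0.68,0,0],[0.05,-0.0005,-0.0024,-0.0276,-0.68,0,0],[0.05,-0.0005,-0.0024,-0.0276,-0.68,0,0],[0.05,-0.0005,-0.0024,-0.0276,-0.68,0,0],[0.05,-0.0005,-0.0024,-0.0276,-0.68,0,0],[0.05,-0.0005,-0.0024,-0.0276,-0.68,0,0],[0.05,-0.0005,-0.0024,-0.0276,-0.68,0,0],[0.05,-0.0005,-0.0024,-0.0276,-0.68,0,0],[0.05,-0.0005,-0.0024,-0.0276,-0.68,0,0],[0.05,0,0,-0.015,0,0,0],[0.05,0,0,0,0,0,0]]'
python3 - <<'E'
from ang import *
s=r.sense(); T=T_of(s); print(T[:3,:3].round(3))
G=target([0.425,0.195,0.20],np.radians(3),1); 
for n in (6,8): print(rows(T,G,n)[::3])
c=r.capture("scene"); print(r.sense()["t"],"R",bar(c,*RH))
E
```

```text
t: 7.9
eef_pos: [0.4177, 0.1822, 0.2695]
tool_rot: [0.505, 0.481, 0.515, -0.499]
ft_force: [-0.5, -0.0, -0.2]
finger_gap: 0.587
[[-0.029  0.999  0.041]
 [-0.008  0.041 -0.999]
 [-1.    -0.029  0.007]]
n 6 row [ 0.0116  0.0015 -0.0021] [-0.11  0.06  0.28]
[[0.419, 0.184, 0.258], [0.422, 0.191, 0.223]]
n 8 row [ 0.0087  0.0011 -0.0016] [-0.08  0.05  0.21]
[[0.418, 0.184, 0.261], [0.421, 0.189, 0.235], [0.424, 0.193, 0.209]]
7.95 R (np.float64(0.3), 273, np.float64(0.629), 436)
```

The right lid has held 0.63 rad for over 2 s, so it is the sound one. I descend to the left bar in two stages.

```bash
python3 -m jog '[[0.05,0.0116,0.0015,-0.0021,-0.11,0.06,0.28],[0.05,0.0116,0.0015,-0.0021,-0.11,0.06,0.28],[0.05,0.0116,0.0015,-0.0021,-0.11,0.06,0.28],[0.05,0.0116,0.0015,-0.0021,-0.11,0.06,0.28],[0.05,0.0116,0.0015,-0.0021,-0.11,0.06,0.28],[0.05,0.0116,0.0015,-0.0021,-0.11,0.06,0.28],[0.05,0,0,0,0,0,0]]'
python3 - <<'E'
from ang import *
s=r.sense(); T=T_of(s); print(T[:3,:3].round(3))
G=target([0.425,0.195,0.102],np.radians(3),1); 
for n in (7,): print(rows(T,G,n)[::3])
c=r.capture("scene"); save(c,"d.png",(100,200,350,380),3)
E
```

```text
t: 8.53
eef_pos: [0.4247, 0.1795, 0.1922]
tool_rot: [0.511, 0.485, 0.508, -0.495]
ft_force: [-0.3, -0.4, -0.4]
finger_gap: 0.582
[[-0.007  0.999  0.039]
 [-0.014  0.039 -0.999]
 [-1.    -0.007  0.014]]
n 7 row [ 0.0129  0.0002 -0.0023] [-0.11  0.11  0.06]
[[0.425, 0.182, 0.179], [0.425, 0.188, 0.141], [0.425, 0.195, 0.102]]
```

View pics/d.png

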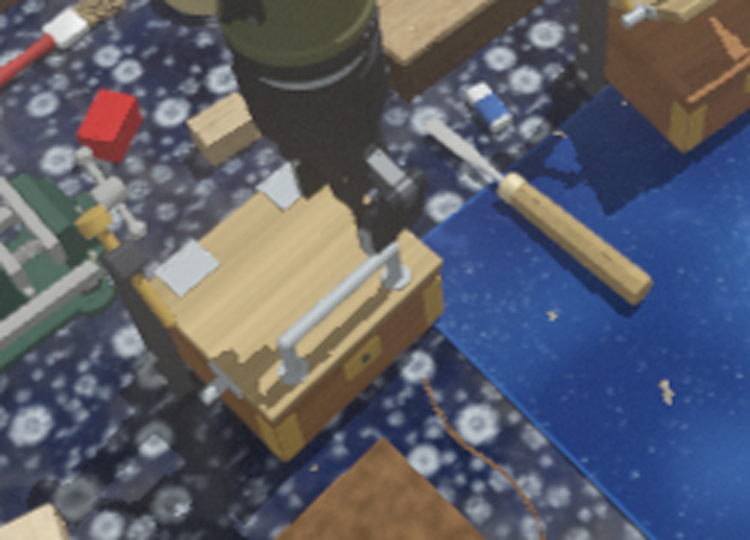

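The view shows the fingers in the air above the lid, at about crop (395,195), with the bar clear. I go down and grip.

```bash
python3 -m jog '[[0.05,0.0129,0.0002,-0.003,-0.11,0.11,0.06],[0.05,0.0129,0.0002,-0.003,-0.11,0.11,0.06],[0.05,0.0129,0.0002,-0.003,-0.11,0.11,0.06],[0.05,0.0129,0.0002,-0.003,-0.11,0.11,0.06],[0.05,0.0129,0.0002,-0.003,-0.11,0.11,0.06],[0.05,0.0129,0.0002,-0.003,-0.11,0.11,0.06],[0.05,0.0115,0.0002,-0.0023,-0.11,0.11,0.06],[0.05,0,0,0,0,0,0]]'
cat > arcL.py <<'E'
from arc import *
arc(np.radians(3.0),[0.425,0.195,0.12])
E
python3 arcL.py '[]'
```

```text
t: 9.25
eef_pos: [0.4303, 0.1904, 0.1041]
tool_rot: [0.512, 0.491, 0.507, -0.49]
ft_force: [0.2, 0.6, 0.2]
finger_gap: 0.582
tool [[0.01, 1.0, 0.04], [-0.0, 0.04, -1.0], [-1.0, 0.01, 0.0]] F [0.2 0.6 0.2] gap 49.7 t 9.25
grip [0.4302 0.1905 0.1231] rad 0.1247 q 0.0372 lat -0.0048
```

```bash
python3 -m jog '[[0.05,0.003,-0.005,0,0,0,0],[0.02,0,0,0,0,0,0],[0,0,0,0,0,0,0],[0,0,0,0,0,0,0],[0,0,0,0,0,0,0],[0,0,0,0,0,0,0]]' 30
python3 arcL.py 'np.arange(.05,.7,.05)'
```

```text
t: 9.75
eef_pos: [0.4254, 0.188, 0.1036]
tool_rot: [0.512, 0.491, 0.506, -0.49]
ft_force: [1.3, -0.6, -2.1]
finger_gap: 0.104
tool [[0.01, 1.0, 0.04], [-0.0, 0.04, -1.0], [-1.0, 0.01, 0.01]] F [ 1.3 -0.6 -2.1] gap 8.9 t 9.75
grip [0.4253 0.1881 0.1226] rad 0.1292 q 0.0187 lat -0.0069
q 0.05 tool shift mm [-3.3  2.4 -6.9]
q 0.1 tool shift mm [-5.8  2.7 -0. ]
q 0.15 tool shift mm [-5.6  3.  -0. ]
q 0.2 tool shift mm [-5.5  3.3 -0. ]
q 0.25 tool shift mm [-5.3  3.6 -0. ]
q 0.3 tool shift mm [-5.1  3.8 -0. ]
q 0.35 tool shift mm [-4.9  4.1 -0. ]
q 0.4 tool shift mm [-4.7  4.3 -0. ]
q 0.45 tool shift mm [-4.5  4.6 -0. ]
q 0.5 tool shift mm [-4.3  4.8 -0.1]
q 0.55 tool shift mm [-4.   5.  -0.1]
q 0.6 tool shift mm [-3.8  5.2 -0.1]
q 0.65 tool shift mm [-3.5  5.4 -0.1]
```

Gripped, with a gap of 8.9 mm on the bar. Now I lift.

```bash
python3 -m jog '[[0,-0.0058,0.0027,0,0,0,0],[0,-0.0058,0.0028,0,0,0,0],[0,-0.0057,0.003,0,0,0,0],[0,-0.0055,0.0033,0,0,0,0],[0,-0.0053,0.0036,0,0,0,0],[0,-0.0052,0.0038,0,0,0,0]]' 
python3 guard.py 10 3 0.3 
python3 arcL.py '[]'
```

```text
t: 10.25
eef_pos: [0.4454, 0.1892, 0.1399]
tool_rot: [0.512, 0.49, 0.507, -0.49]
ft_force: [2.3, 0.5, -5.7]
finger_gap: 0.103
  tangential resist 3.0 [ 2.3  0.5 -5.7]
tool [[0.01, 1.0, 0.04], [-0.0, 0.04, -1.0], [-1.0, 0.01, 0.0]] F [ 2.3  0.5 -5.7] gap 8.8 t 10.25
grip [0.4453 0.1893 0.1589] rad 0.1306 q 0.3392 lat -0.0068
```

```bash
python3 -m jog '[[0,-0.0047,0.0042,0,0,0,0],[0,-0.0045,0.0043,0,0,0,0]]' 
python3 guard.py 10 3 0.43 
python3 arcL.py '[]'
python3 -m jog '[[0,-0.0018,0.0019,0,0,0,0],[0,-0.0017,0.0019,0,0,0,0],[0,-0.0017,0.0019,0,0,0,0]]' 
python3 guard.py 10 3 0.5
python3 arcL.py '[]'
```

```text
t: 10.42
eef_pos: [0.4545, 0.1897, 0.1505]
tool_rot: [0.512, 0.491, 0.507, -0.49]
ft_force: [0.1, 0.9, -5.7]
finger_gap: 0.103
  tangential resist 3.9 [ 0.1  0.9 -5.7]
tool [[0.01, 1.0, 0.04], [-0.0, 0.04, -1.0], [-1.0, 0.01, 0.0]] F [ 0.1  0.9 -5.7] gap 8.8 t 10.4167
grip [0.4544 0.1898 0.1695] rad 0.1312 q 0.4458 lat -0.0068
t: 10.67
eef_pos: [0.4611, 0.1901, 0.157]
tool_rot: [0.512, 0.491, 0.507, -0.49]
ft_force: [-0.2, 2.0, -5.1]
finger_gap: 0.102
  tangential resist 3.4 [-0.2  2.  -5.1]
tool [[0.01, 1.0, 0.04], [-0.0, 0.04, -1.0], [-1.0, 0.01, 0.0]] F [-0.2  2.  -5.1] gap 8.7 t 10.6667
grip [0.461  0.1902 0.176 ] rad 0.1316 q 0.5162 lat -0.0067
```

```bash
G="python3 guard.py 8 3"
python3 -m jog '[[0,-0.0016,0.0020,0,0,0,0]]' && $G 0.54 && python3 -m jog '[[0,-0.0016,0.0020,0,0,0,0]]' && $G 0.56 && python3 -m jog '[[0,-0.0015,0.0021,0,0,0,0]]' && $G 0.58 && python3 -m jog '[[0,-0.0015,0.0021,0,0,0,0]]' && $G 0.6 && python3 -m jog '[[0,-0.0014,0.0021,0,0,0,0]]' && $G 0.62 && python3 -m jog '[[0,-0.0014,0.0021,0,0,0,0]]' && $G 0.64 && python3 -m jog '[[0,-0.0013,0.0021,0,0,0,0]]' && $G 0.66 && python3 -m jog '[[0,-0.0013,0.0022,0,0,0,0]]' && $G 0.68
python3 arcL.py '[]'
```

```text
t: 10.75
eef_pos: [0.4629, 0.1902, 0.1586]
tool_rot: [0.512, 0.491, 0.507, -0.49]
ft_force: [-1.2, 0.8, -2.7]
finger_gap: 0.099
  tangential resist 2.6 [-1.2  0.8 -2.7]
t: 10.83
eef_pos: [0.4648, 0.1903, 0.1602]
tool_rot: [0.512, 0.49, 0.507, -0.49]
ft_force: [-0.4, 1.6, -5.0]
finger_gap: 0.104
  tangential resist 3.3 [-0.4  1.6 -5. ]
t: 10.92
eef_pos: [0.4666, 0.1904, 0.1618]
tool_rot: [0.512, 0.49, 0.508, -0.49]
ft_force: [-0.9, 0.8, -2.0]
finger_gap: 0.101
  tangential resist 1.9 [-0.9  0.8 -2. ]
t: 11.0
eef_pos: [0.4685, 0.1905, 0.1633]
tool_rot: [0.512, 0.49, 0.508, -0.49]
ft_force: [-0.8, 1.4, -4.0]
finger_gap: 0.103
  tangential resist 3.0 [-0.8  1.4 -4. ]
t: 11.08
eef_pos: [0.4704, 0.1906, 0.1648]
tool_rot: [0.512, 0.489, 0.508, -0.49]
ft_force: [-1.7, 1.2, -1.6]
finger_gap: 0.097
  tangential resist 2.3 [-1.7  1.2 -1.6]
t: 11.17
eef_pos: [0.4723, 0.1907, 0.1662]
tool_rot: [0.512, 0.489, 0.508, -0.491]
ft_force: [-0.8, 1.7, -2.6]
finger_gap: 0.1
  tangential resist 2.0 [-0.8  1.7 -2.6]
t: 11.25
eef_pos: [0.4743, 0.1908, 0.1677]
tool_rot: [0.511, 0.489, 0.508, -0.491]
ft_force: [-2.4, 1.0, -1.7]
finger_gap: 0.101
  tangential resist 2.9 [-2.4  1.  -1.7]
t: 11.33
eef_pos: [0.4764, 0.1909, 0.1691]
tool_rot: [0.511, 0.489, 0.508, -0.491]
ft_force: [-2.9, 1.1, 0.7]
finger_gap: 0.103
  tangential resist 2.1 [-2.9  1.1  0.7]
tool [[0.0, 1.0, 0.04], [-0.01, 0.04, -1.0], [-1.0, 0.0, 0.01]] F [-2.9  1.1  0.7] gap 8.8 t 11.3333
grip [0.4764 0.191  0.1881] rad 0.1324 q 0.6646 lat -0.0067
```

```bash
G="python3 guard.py 8 3"
python3 -m jog '[[0,-0.0011,0.0022,0,0,0,0]]' && $G 0.68 && python3 -m jog '[[0,-0.0011,0.0022,0,0,0,0]]' && $G 0.7 && python3 -m jog '[[0,-0.001,0.0022,0,0,0,0]]' && $G 0.72 && python3 -m jog '[[0,-0.001,0.0022,0,0,0,0]]' && $G 0.74 && python3 -m jog '[[0,-0.001,0.0022,0,0,0,0]]' && $G 0.76 && python3 -m jog '[[0,-0.0009,0.0022,0,0,0,0]]' && $G 0.78 && python3 -m jog '[[0,-0.0009,0.0023,0,0,0,0]]' && $G 0.8
python3 arcL.py '[]'
```

```text
t: 11.42
eef_pos: [0.4782, 0.191, 0.1703]
tool_rot: [0.511, 0.488, 0.509, -0.491]
ft_force: [-4.6, 2.2, -6.1]
finger_gap: 0.103
  tangential resist 6.9 [-4.6  2.2 -6.1]
t: 11.5
eef_pos: [0.4787, 0.191, 0.1708]
tool_rot: [0.511, 0.487, 0.51, -0.492]
ft_force: [-5.5, 3.2, -11.2]
finger_gap: 0.098
  tangential resist 10.2 [ -5.5   3.2 -11.2]
tool [[-0.0, 1.0, 0.04], [-0.01, 0.04, -1.0], [-1.0, -0.0, 0.01]] F [ -5.5   3.2 -11.2] gap 8.4 t 11.5
grip [0.4788 0.1911 0.1898] rad 0.1327 q 0.6871 lat -0.0067
```

The stop is felt: the resistance went from 2 to 10 N and the tool stopped moving. I hold with small pushes.

```bash
G="python3 guard.py 13 3"
python3 -m jog '[[0,-0.0004,0.0008,0,0,0,0]]'; $G 0.69 && python3 -m jog '[[0,-0.0004,0.0008,0,0,0,0]]'; $G 0.69 && python3 -m jog '[[0,-0.0004,0.0008,0,0,0,0]]'; $G 0.69; python3 arcL.py '[]'
```

```text
t: 11.58
eef_pos: [0.4783, 0.191, 0.1706]
tool_rot: [0.51, 0.486, 0.51, -0.493]
ft_force: [-3.0, 2.4, -5.9]
finger_gap: 0.098
  tangential resist 5.4 [-3.   2.4 -5.9]
t: 11.67
eef_pos: [0.4782, 0.191, 0.1705]
tool_rot: [0.51, 0.486, 0.511, -0.493]
ft_force: [-3.7, 2.2, -3.3]
finger_gap: 0.102
  tangential resist 4.7 [-3.7  2.2 -3.3]
t: 11.75
eef_pos: [0.4783, 0.1909, 0.1706]
tool_rot: [0.51, 0.485, 0.511, -0.494]
ft_force: [-5.7, 2.7, -3.8]
finger_gap: 0.097
  tangential resist 6.7 [-5.7  2.7 -3.8]
tool [[-0.01, 1.0, 0.04], [-0.01, 0.04, -1.0], [-1.0, -0.01, 0.01]] F [-5.7  2.7 -3.8] gap 8.3 t 11.75
grip [0.4785 0.1911 0.1896] rad 0.1326 q 0.6841 lat -0.0067
```

For a clear margin I press a bit firmer, up to about 10 N at the bar.

```bash
G="python3 guard.py 12.5 3"
python3 -m jog '[[0,-0.0008,0.0014,0,0,0,0]]'; $G 0.69 && python3 -m jog '[[0,-0.0009,0.0015,0,0,0,0]]'; $G 0.69 && python3 -m jog '[[0,-0.0009,0.0015,0,0,0,0]]'; $G 0.69&& python3 -m jog '[[0,-0.0009,0.0015,0,0,0,0]]'; $G 0.69; python3 arcL.py '[]'
```

```text
t: 11.83
eef_pos: [0.4785, 0.191, 0.1708]
tool_rot: [0.509, 0.484, 0.512, -0.494]
ft_force: [-4.7, 3.5, -9.0]
finger_gap: 0.103
  tangential resist 8.4 [-4.7  3.5 -9. ]
t: 11.92
eef_pos: [0.4786, 0.191, 0.1709]
tool_rot: [0.509, 0.483, 0.513, -0.495]
ft_force: [-5.2, 1.5, -10.8]
finger_gap: 0.102
  tangential resist 9.8 [ -5.2   1.5 -10.8]
t: 12.0
eef_pos: [0.4786, 0.191, 0.1709]
tool_rot: [0.508, 0.482, 0.514, -0.496]
ft_force: [-5.3, 4.1, -10.2]
finger_gap: 0.103
  tangential resist 9.5 [ -5.3   4.1 -10.2]
t: 12.08
eef_pos: [0.4785, 0.1909, 0.1709]
tool_rot: [0.507, 0.481, 0.514, -0.497]
ft_force: [-5.1, 3.2, -9.3]
finger_gap: 0.103
  tangential resist 8.9 [-5.1  3.2 -9.3]
tool [[-0.02, 1.0, 0.04], [-0.01, 0.04, -1.0], [-1.0, -0.02, 0.01]] F [-5.1  3.2 -9.3] gap 8.8 t 12.0833
grip [0.479  0.1911 0.1899] rad 0.1327 q 0.6885 lat -0.0067
```

The stop was held for 0.3 s. Now I let go and draw straight up.

```bash
python3 -m jog '[[0.03,0,0,0,0,0,0],[0.03,0,0,0,0,0,0],[0.03,0,0,0,0,0,0]]'; python3 -m jog '[[0.03,-0.02,0,0,0,0,0],[0.03,-0.025,0,0,0,0,0],[0.03,-0.025,0,0,0,0,0],[0.03,-0.02,0,0,0,0,0],[0.03,-0.015,0,0,0,0,0],[0.03,0,0,0,0,0,0]]'
python3 - <<'E'
from ang import *
for i in range(3):
    c=r.capture("scene"); print(r.sense()["t"],"R",bar(c,*RH),"L",bar(c,*LH))
save(c,"e.png",(60,60,480,375),1.8)
E
```

```text
t: 12.33
eef_pos: [0.4816, 0.1903, 0.1718]
tool_rot: [0.508, 0.482, 0.513, -0.496]
ft_force: [-2.5, -0.1, 2.1]
finger_gap: 0.351
t: 12.83
eef_pos: [0.492, 0.1897, 0.2856]
tool_rot: [0.51, 0.489, 0.507, -0.494]
ft_force: [1.0, -0.6, -0.1]
finger_gap: 0.353
12.8833 R (np.float64(0.3), 278, np.float64(0.631), 436) L (np.float64(0.031), 172, np.float64(0.018), 1698)
12.9333 R (np.float64(0.301), 277, np.float64(0.631), 429) L (np.float64(0.031), 170, np.float64(0.018), 1711)
12.9833 R (np.float64(0.299), 277, np.float64(0.63), 435) L (np.float64(0.031), 171, np.float64(0.019), 1712)
```

View pics/e.png

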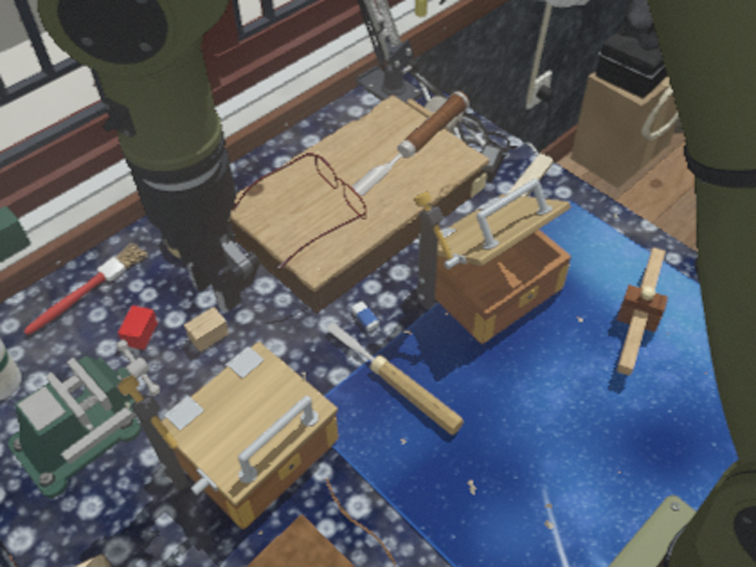

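The left lid fell shut (0.018, the same reading as when closed at the start) while the right one still stands at 0.63, so the left hinge is worn. Now I get the plain block, seen at crop (207,328), not the red one at (138,326).

```bash
python3 - <<'E'
from ang import *
s=r.sense(); T=T_of(s)
c=r.capture("scene"); P=cloud(c); m=(c["z_map"]>0)&(P[...,0]>0.6)&(P[...,0]<0.69)&(P[...,1]>0.1)&(P[...,1]<0.18)&(P[...,2]>0.022); print(cv2.minAreaRect((P[m][:,:2]*1000).astype(np.float32)), c["pixels"][m].mean(0))
G=target([0.6485,0.1423,0.13],np.radians(-5),1)
print(rows(T,G,10)[::3])
E
```

```text
((648.9275512695312, 142.12673950195312), (44.9879150390625, 33.00261688232422), 84.25475311279297) [179.38247012 163.15936255 134.4501992 ]
n 10 row [0.0151 0.0161 0.0042] [0.7  0.07 0.05]
[[0.506, 0.184, 0.267], [0.554, 0.172, 0.221], [0.601, 0.158, 0.175], [0.648, 0.142, 0.13]]
```

```bash
python3 -m jog '[[0.06,0.005,0.0161,0.0042,0.7,0.07,0.05],[0.06,0.01,0.0161,0.0042,0.7,0.07,0.05],[0.06,0.0151,0.0161,0.0042,0.7,0.07,0.05],[0.06,0.0151,0.0161,0.0042,0.7,0.07,0.05],[0.06,0.0151,0.0161,0.0042,0.7,0.07,0.05],[0.06,0.0151,0.0161,0.0042,0.7,0.07,0.05],[0.06,0.0151,0.0161,0.0042,0.7,0.07,0.05],[0.06,0.0151,0.0161,0.0042,0.7,0.07,0.05],[0.06,0.0151,0.0161,0.0042,0.7,0.07,0.05],[0.06,0.0151,0.012,0.0042,0.7,0.07,0.05],[0.06,0,0,0,0,0,0]]'
python3 - <<'E'
from ang import *
s=r.sense(); T=T_of(s); print(T[:3,:3].round(3))
G=target([0.6485,0.1423,0.07],np.radians(-5.5),1)
print(rows(T,G,6)[::2])
E
```

```text
t: 13.95
eef_pos: [0.6426, 0.1364, 0.1225]
tool_rot: [-0.476, -0.513, -0.479, 0.529]
ft_force: [-0.6, -0.7, 0.6]
finger_gap: 0.7
[[-0.02   0.996 -0.086]
 [-0.012 -0.087 -0.996]
 [-1.    -0.019  0.013]]
n 6 row [ 0.0087  0.001  -0.0011] [0.09 0.13 0.18]
[[0.644, 0.137, 0.114], [0.645, 0.139, 0.096], [0.647, 0.141, 0.079]]
```

```bash
python3 -m jog '[[0.06,0.0087,0.001,-0.0011,0.09,0.13,0.18],[0.06,0.0087,0.001,-0.0011,0.09,0.13,0.18],[0.06,0.0087,0.001,-0.0011,0.09,0.13,0.18],[0.06,0.0087,0.001,-0.0011,0.09,0.13,0.18],[0.06,0.0087,0.001,-0.0011,0.09,0.13,0.18],[0.06,0.0087,0.001,-0.0011,0.09,0.13,0.18],[0.06,0,0,0,0,0,0]]'
python3 - <<'E'
from ang import *
s=r.sense(); T=T_of(s); print(T[:3,:3].round(3))
G=target([0.6485,0.1423,0.006],np.radians(-5.5),1)
print(rows(T,G,8)[::3])
c=r.capture("scene"); save(c,"f.png",(90,180,290,330),4)
E
```

```text
t: 14.53
eef_pos: [0.6446, 0.1452, 0.0641]
tool_rot: [-0.475, -0.522, -0.478, 0.523]
ft_force: [-0.4, -0.5, -0.2]
finger_gap: 0.706
[[-0.003  0.996 -0.092]
 [ 0.002 -0.092 -0.996]
 [-1.    -0.003 -0.002]]
n 8 row [0.0073 0.0005 0.0003] [ 0.03 -0.01  0.02]
[[0.645, 0.145, 0.057], [0.647, 0.144, 0.035], [0.648, 0.143, 0.013]]
```

View pics/f.png

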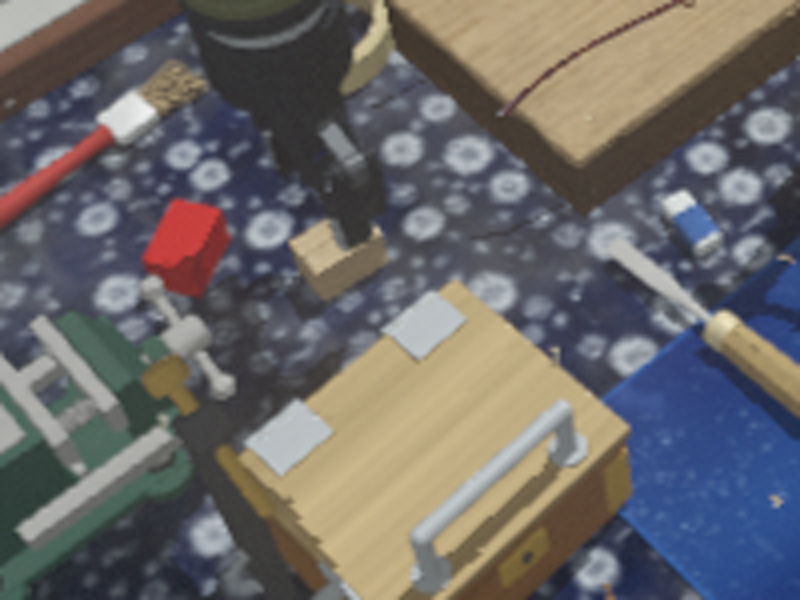

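The fingers are over the plain block at crop (340,260) and the red one is off to the side at (187,245). I go down slowly and grip.

```bash
python3 -m jog '[[0.06,0,0.004,0.001,0,0,0],[0.06,0.009,0,0.001,0,0,0],[0.06,0.009,0,0.0003,0,0,0],[0.06,0.009,0,0.0003,0,0,0],[0.06,0.009,0,0,0,0,0],[0.06,0.008,0,0,0,0,0],[0.06,0.005,0,0,0,0,0],[0.06,0.002,0,0,0,0,0]]'
python3 - <<'E'
from ang import *
s=r.sense(); print(s["eef_pos"],s["ft_force"])
E
```

```text
t: 15.25
eef_pos: [0.6507, 0.1424, 0.0103]
tool_rot: [0.476, 0.524, 0.477, -0.522]
ft_force: [-0.4, -0.4, -0.1]
finger_gap: 0.708
[0.65067903 0.14244274 0.01030122] [-0.36488434 -0.39562854 -0.1377426 ]
```

```bash
python3 -m jog '[[0.06,0.004,-0.001,0,0,0,0],[0.02,0,0,0,0,0,0],[0.02,0,0,0,0,0,0],[0.02,0,0,0,0,0,0],[0.02,0,0,0,0,0,0],[0.02,0,0,0,0,0,0]]' 25
python3 -m jog '[[0.02,-0.01,0,0,0,0,0],[0.02,-0.02,0,0,0,0,0],[0.02,-0.025,0,0,0,0,0],[0.02,-0.025,0,0,0,0,0],[0.02,-0.025,0,0,0,0,0],[0.02,-0.025,0,0,0,0,0],[0.02,-0.02,0,0,0,0,0],[0.02,0,0,0,0,0,0]]'
python3 - <<'E'
from ang import *
s=r.sense(); T=T_of(s); print(s["eef_pos"])
G=target([0.490,0.198,0.15],np.radians(3),1)
print(rows(T,G,12)[::3])
c=r.capture("scene"); save(c,"g.png",(90,80,340,280),3)
E
```

```text
t: 15.75
eef_pos: [0.6496, 0.1429, 0.0057]
tool_rot: [0.476, 0.524, 0.477, -0.521]
ft_force: [0.6, -0.6, -0.5]
finger_gap: 0.345
t: 16.42
eef_pos: [0.6489, 0.1426, 0.1673]
tool_rot: [0.476, 0.523, 0.477, -0.521]
ft_force: [1.0, 1.2, -0.2]
finger_gap: 0.349
[0.64892248 0.14263943 0.16725787]
n 12 row [ 0.0014 -0.0134 -0.0043] [-0.69 -0.02 -0.01]
[[0.636, 0.148, 0.166], [0.597, 0.164, 0.162], [0.557, 0.178, 0.157], [0.517, 0.19, 0.153]]
```

View pics/g.png

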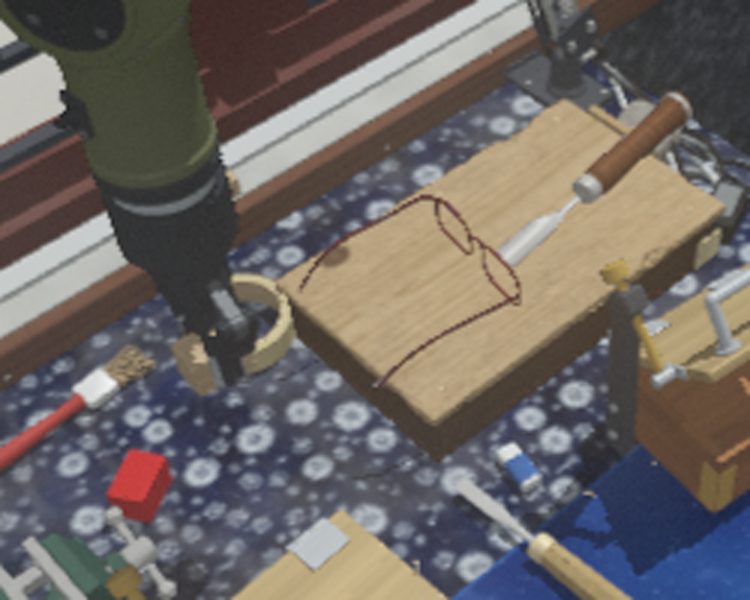

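The block is held in the fingers at crop (195,360). I carry it to the left lid.

```bash
python3 -m jog '[[0.02,0.0005,-0.0134,-0.0043,-0.69,0,0],[0.02,0.0005,-0.0134,-0.0043,-0.69,0,0],[0.02,0.0005,-0.0134,-0.0043,-0.69,0,0],[0.02,0.0005,-0.0134,-0.0043,-0.69,0,0],[0.02,0.0005,-0.0134,-0.0043,-0.69,0,0],[0.02,0.0005,-0.0134,-0.0043,-0.69,0,0],[0.02,0.0005,-0.0134,-0.0043,-0.69,0,0],[0.02,0.0005,-0.0134,-0.0043,-0.69,0,0],[0.02,0.0005,-0.0134,-0.0043,-0.69,0,0],[0.02,0.0005,-0.0134,-0.0043,-0.69,0,0],[0.02,0.0005,-0.0134,-0.0043,-0.69,0,0],[0.02,0.0005,-0.008,-0.003,-0.69,0,0],[0.02,0,0,0,0,0,0]]'
python3 - <<'E'
from ang import *
s=r.sense(); T=T_of(s); print(s["eef_pos"],T[:3,:3].round(3),s["finger_gap"])
G=target([0.490,0.198,0.10],np.radians(3),1)
print(rows(T,G,7)[::2])
E
```

```text
t: 17.55
eef_pos: [0.4798, 0.1922, 0.1522]
tool_rot: [0.512, 0.479, 0.517, -0.491]
ft_force: [0.4, 1.2, -1.0]
finger_gap: 0.348
[0.47978683 0.19224947 0.15223459] [[-0.016  0.998  0.059]
 [-0.007  0.059 -0.998]
 [-1.    -0.016  0.006]] 0.3482081213817689
n 7 row [ 0.0074  0.0016 -0.0008] [0.06 0.05 0.13]
[[0.481, 0.193, 0.145], [0.484, 0.195, 0.13], [0.487, 0.196, 0.115], [0.49, 0.198, 0.1]]
```

```bash
python3 -m jog '[[0.02,0,0.008,-0.004,0,0,0.9],[0.02,0.004,0.002,-0.002,0,0,0],[0.02,0.009,0,0,0,0,0],[0.02,0.009,0,0,0,0,0],[0.02,0.009,0,0,0,0,0],[0.02,0.007,0,0,0,0,0],[0.02,0.005,0,0,0,0,0],[0.02,0,0,0,0,0,0]]'
python3 - <<'E'
from ang import *
s=r.sense(); T=T_of(s); print(s["eef_pos"],T[:3,:3].round(3),s["ft_force"])
E
```

```text
t: 18.22
eef_pos: [0.4938, 0.1974, 0.1025]
tool_rot: [0.516, 0.485, 0.511, -0.488]
ft_force: [-0.5, -0.4, -0.1]
finger_gap: 0.348
[0.49384056 0.19739444 0.10248931] [[ 0.002  0.999  0.054]
 [-0.007  0.055 -0.998]
 [-1.     0.002  0.007]] [-0.47527806 -0.35914206 -0.12596071]
```

```bash
python3 -m jog '[[0.02,0.005,-0.003,0,0,0,0],[0.02,0.004,0,0,0,0,0],[0.02,0.003,0,0,0,0,0],[0.02,0.0015,0,0,0,0,0],[0.02,0,0,0,0,0,0]]'; python3 -m jog '[[0.02,0.0015,0,0,0,0,0]]'; python3 -m jog '[[0.02,0.0015,0,0,0,0,0]]'
```

```text
t: 18.63
eef_pos: [0.4904, 0.197, 0.0874]
tool_rot: [0.516, 0.485, 0.511, -0.488]
ft_force: [0.3, 0.8, 0.8]
finger_gap: 0.347
t: 18.72
eef_pos: [0.4906, 0.1971, 0.0861]
tool_rot: [0.516, 0.485, 0.511, -0.487]
ft_force: [0.1, 0.3, -0.0]
finger_gap: 0.348
t: 18.8
eef_pos: [0.4907, 0.1972, 0.0846]
tool_rot: [0.516, 0.485, 0.511, -0.487]
ft_force: [-1.5, -2.0, 7.8]
finger_gap: 0.349
```

Contact with the lid shows as +7.8 N. I open the fingers and retreat straight up.

```bash
python3 -m jog '[[0.05,-0.0005,0,0,0,0,0],[0.05,0,0,0,0,0,0],[0.05,0,0,0,0,0,0],[0.05,0,0,0,0,0,0]]'; python3 -m jog '[[0.05,-0.01,0,0,0,0,0],[0.05,-0.02,0,0,0,0,0],[0.05,-0.03,0,0,0,0,0],[0.05,-0.03,0,0,0,0,0],[0.05,-0.03,0,0,0,0,0],[0.05,-0.03,0,0,0,0,0],[0.05,0,0,0,0,0,0],[0.05,0,0,0,0,0,0]]'
python3 - <<'E'
from ang import *
c=r.capture("scene"); save(c,"i.png",(60,60,480,375),1.8); print(r.sense()["t"],"R",bar(c,*RH),"L",bar(c,*LH))
P=cloud(c); m=(c["z_map"]>0)&(P[...,0]>0.455)&(P[...,0]<0.54)&(P[...,1]>0.15)&(P[...,1]<0.24)&(P[...,2]>0.10)&(P[...,2]<0.12); print(m.sum(),cv2.minAreaRect((P[m][:,:2]*1000).astype(np.float32)),P[m][:,2].max())
for k in("chisel","rubber","thin_offcut"): print(k,[(round(d["p"],2),c2w(c,d["position"]).round(3)) for d in r.look_for(k,"scene")[:2]])
E
```

```text
t: 19.13
eef_pos: [0.4912, 0.1973, 0.0856]
tool_rot: [0.516, 0.486, 0.511, -0.487]
ft_force: [0.5, -0.8, 0.5]
finger_gap: 0.583
t: 19.8
eef_pos: [0.4892, 0.1987, 0.2467]
tool_rot: [0.516, 0.485, 0.512, -0.487]
ft_force: [0.4, -1.8, -1.4]
finger_gap: 0.585
19.85 R (np.float64(0.3), 274, np.float64(0.629), 441) L (np.float64(0.032), 169, np.float64(0.032), 1701)
374 ((490.85662841796875, 196.864990234375), (32.96591567993164, 45.38866424560547), 1.593483567237854) 0.11528754908906347
chisel [(0.76, array([0.399, 0.019, 0.022]))]
rubber []
thin_offcut [(0.7, array([ 0.538, -0.397,  0.012]))]
```

View pics/i.png

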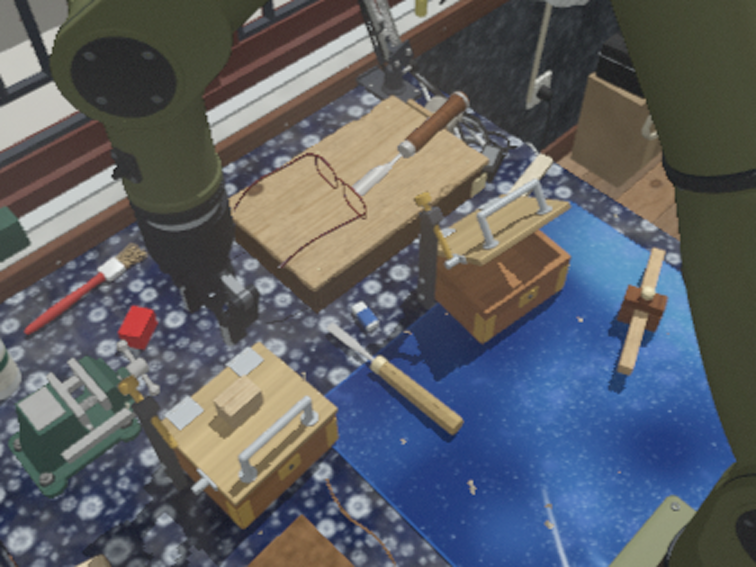

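The block lies at crop (238,397) on the closed left lid, at (0.491, 0.197) against the target (0.490, 0.198), with its top at 0.115 m. The right lid stands open and the gripper is clear. I hand in.

```bash
python3 - <<'E'
from plant import r
print(r.finish_job())
E
```

```text
the job is handed in; nothing more can be done
None
```

The left-hand box has the worn hinge; the right-hand one is sound. The job was handed in at about 20 s, and no verdict came back.

**Lid tests:** I lifted the right lid first, to its stop at about 0.61 rad, then the left lid, to its stop at about 0.69 rad. At each stop the resistance at the bar rose by about 6 to 8 N, which I put at 8 to 11 N on the screw. After letting go, the right lid stayed at 0.63 rad through to the end, and the left lid fell shut within about 0.7 s.

**Block:** The plain small block, not the red one, lies on the closed left lid at (0.491, 0.197) m; the target was (0.490, 0.198) m. Its top is at 0.115 m, as expected for a block lying on the lid.

**Last checks:**
- **Right lid:** it stands open at 0.63 rad, and the gripper is clear of everything.
- **Left lid:** the bar reading (0.032) matched the closed reading from before the left-lid test (0.030). The reading from the lid face rose from 0.018 to 0.032, which I put down to the block's own points being included.
- **Chisel:** it was found within 4 mm of where it started.
- **Eraser:** the detector missed it in the last picture, but it shows in the picture beside the chisel tip, apparently unmoved.
- **Long offcut:** the detector put it about 20 mm from its first position. It is now partly hidden behind the open lid, and the arm never came near it, so I take this as the hidden part shifting the reading.

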